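# Ring for the pressman and hold up the geared press roller

## Robot

A 7-joint arm with a two-finger parallel gripper is mounted at the origin on the work surface. World frame = base frame: x ahead of the robot, y to its left, z up, the work surface at z = 0. Lengths are in mm, angles in rad, forces in N, time in s.
With the tool pointing down it reaches from about 350 to 900 mm from the base axis. Payload 8.1 kg.
Tool frame: the origin (TCP) lies on the centre line of the jaws, within the pads' length; the fingertips stand 11 mm ahead of it and the grasp point (between the pads) lies 8 mm behind it; z points along the fingers, y is the direction in which the jaws open and shut (so a half turn about z gives the same grasp; the last joint's range is limited). The gripper opens to 92 mm and grips with 3 to 60 N. Pads are 19 mm wide; open, the fingers measure 130 mm over their backs; the gripper's body (75 mm by 190 mm) begins 47 mm behind the grasp point.
Start: joints at [1.153, 0.434, 0.025, 1.573, -0.012, 1.134, -0.075], TCP at [193.493, -594.308, 237.742] pointing down, gripper open.
Joint ranges: [-2.62, 2.62], [-0.44, 2.09], [-1.27, 1.32], [0.08, 2.57], [-1.32, 4.46], [0.12, 2], [-2.74, 2.74]. Speed limits (rad/s): [2.22, 2.22, 3.01, 3.01, 3.14, 3.14, 3.14].

## Interface

Orientations are given as a unit quaternion [w, x, y, z].
In Python, from rig import r, vision gives the robot as it stands.
- The arm moves only by the tool move_arm, never from a script. Its argument "plan" is a list of rows, each a list of 7 numbers: the closure, from 0 (fully open) to 1 (shut), then the shift along the tool's x, y, z in m, then the turn, a rotation vector about the tool's x, y, z in rad. In form: [[gripper, x, y, z, ax, ay, az], ...]. A call has 1 to 20 rows; each row shifts and turns the commanded pose from where the row before left it, along the tool's axes as they then stand; what a row does not reach is not made up. A row lasts 1/12 s, in which the tool goes at most 41.7 mm and 7.16 degrees, less where a joint would pass 70% of its speed; a pose out of reach is approached as far as the arm can. A call is refused whole if a number of a shift passes 0.0417 or a number of a turn 0.125, either way. A call with a gripper value outside its range is refused whole. The fingers move at their own pace and stop on an object; "grip_force" is the grip in N (left out, the last holds). Time passes only in rows, so rows that do not move let the fingers close. It gives the time, the measured TCP pose, the force and the opening at its end, in the units of the state.
- r.sense(): the state, without advancing time (a new reading comes with each control period).
- vision.read_camera(name): name is "side" or "top" or "wrist"; returns (picture, depth): 384x512x3 uint8, red, green, blue; 384x512 float32, mm along the optical axis (not along the pixel's ray), 0 where there is no reading.
- vision.calibration(name): a dict with "camera_matrix" (3x3 intrinsics, pixels), "dist_coeffs" ([k1, k2, p1, p2, k3] as OpenCV has them; the pictures are not rectified), "T" (4x4, takes a point from camera to world coordinates). Camera axes: x right, y down, z forward; pixel columns grow to the right and rows downward; lengths in mm; the calibration is good to about 2 mm. A picture is of the moment at which its call begins: read the wrist's pose just before it. calibration takes no time and is no camera call; for the wrist camera it gives the pose at the moment of the call.
- r.sign_off(): hands the job in, once; it reports no verdict.
The state is a dict: "t": time; "joint_pos": joint angles; "joint_vel": joint speeds; "joint_efforts": joint torques, N m; "tcp_pos": TCP position; "ee_rot": TCP orientation; "wrist_force": force on the tool from outside, world axes, zero at the start; "torque": the same for the moment, N m; "opening": finger opening in mm.
Only numpy, scipy, OpenCV 4.12 (cv2) and the standard library are available. Lean on these libraries where they do the work, as an engineer would, in place of code of your own. Each camera call takes 0.05 s, during which the arm holds its last target. There are 200 camera calls.

## Task

Ring the call bell by pressing its plunger right down to its stop, and let it spring back. Then lift the press roller that has a gear on its end out of its cradle and hold it up in the gripper, level and still, its axle a good ten centimetres higher than it lay in the cradle, ready for the pressman to take; keep it roughly level all the way up, and finish while still holding it. Leave the plain roller in its cradle and do not knock the other things about.

Things in the scene. Friction and masses are not known exactly. Their poses are not given: they have to be found in the camera images.
- gear_roller: Roller to lift, 0.45 to 0.75 kg: black rubber cylinder 38 mm thick, 200 mm long, 14 mm steel journals at both ends, steel gear (53 mm over teeth) on one end only. Origin mid-rubber on the axis; x along the axis to the gear, at first pointing away from the robot within 0.3 rad. Gear x 128 to 146 mm, overall -136 to 152. Seated, its axis is level, 64 mm over the table. It may spin about its axis.
- balance_point (a point): Centre of mass of the geared roller: on its axis, 38 mm from the middle of the rubber towards the gear (the gear makes that end heavy; gripped far from here or lightly, the roller may droop; about 35 N on the rubber holds it well). Same axes as gear_roller.
- plain_roller: Bystander: the same rubber roller without a gear, lying in the other cradle in the same way. Origin on its axis at the middle, x along the axis.
- cradle_a: Cradle of the geared roller, fixed: steel base 270 x 70 x 12 mm, two V-notched aluminium uprights 112 mm either side of the middle along x, 12 mm thick, about 53 mm wide, 77 mm high, carrying the journals. Between them the rubber is free, 33 mm of air under it. Origin mid-underside, x along the roller. Cradles and bell take three places side by side in any order.
- cradle_b: Cradle in which the plain roller lies, same shape and size as cradle_a, fixed to the table. Origin at the middle of the underside, x along the roller.
- bell: Counter call bell, fixed to the table: black foot 100 mm in diameter, steel dome 92 mm in diameter whose top is 55 mm above the table, a plunger standing out of the top. Origin at the centre of the underside, z up.
- plunger_top (a point): Centre of the top face of the bell's plunger head, a steel button 22 mm in diameter and 7 mm thick; 78 mm above the table at rest. It moves straight down by 8 mm.
- bell_plunger (a joint): Travel of the bell's plunger in m: 0 at rest (up), 0.008 pressed to its stop. A spring pushes it back up: about 1.8 N to start it, 4.6 N at the stop.
- screwdriver: Bystander: screwdriver lying along x on the table. Origin under its middle.
- wrench: Bystander: wrench lying along x on the table. Origin under its middle.
- tape_roll: Bystander: roll of tape, 90 mm across and 24 mm high, lying flat. Origin at the centre of its underside.
- grease_jar: Bystander: jar 64 mm across and 60 mm high. Origin at the centre of its underside.
- screw_bin: Bystander: open grey plastic bin 60 x 50 x 40 mm. Origin at the centre of its underside.
- knob_part: Bystander: small black machine knob 40 mm across and 34 mm high, lying on its flange. Origin at the centre of its underside.
Mind the look-alikes: they are no part of the job. What is shaped like the bell but orange or pink is not meant.

How it is judged:
By the outcome, as a careful person would: the job done as asked, in the order asked, and still so for the second after the job is handed in, while the arm keeps its last pose, push and grip.
It also fails if it takes over 51 s, if anything falls off the work surface, if the arm or the gripper's body presses on something with over 40 N, if the wrist force passes 120 N, or if a joint passes its speed limit or range.

## Working session

There is one attempt and no reset: what is moved stays moved. The work goes in short steps, Python scripts to look and compute and a tool call to move; the robot and the scene stay as the last step left them, time stands still between calls to the robot, and variables do not carry over. Pictures are saved under pics/ and viewed, about 8 in all and at most 12, crops included, and the job is handed in when it is done.

Besides the shell and the picture viewer there is one more tool, called after ">>>" by a JSON object that holds its "method" and its "body", one argument or row to a line. move_arm: Moves the arm, as the interface text tells. Its arguments: {"type":"object","properties":{"plan":{"type":"array"},"grip_force":{"type":"number"}},"required":["plan"]}

```bash
mkdir -p pics; cat > h.py <<'E'
import numpy as np, cv2
from rig import r, vision
def grab(n,f=None):
    c=vision.calibration(n); im,d=vision.read_camera(n)
    if f: cv2.imwrite('pics/'+f,cv2.cvtColor(im,cv2.COLOR_RGB2BGR))
    np.savez('pics/'+n+'.npz',im=im,d=d,K=c["camera_matrix"],D=c["dist_coeffs"],T=c["T"])
    return im,d,c
def load(n):
    z=np.load('pics/'+n+'.npz'); return z['im'],z['d'],dict(camera_matrix=z['K'],dist_coeffs=z['D'],T=z['T'])
def ray(c,uv):
    K=np.array(c["camera_matrix"],float);D=np.array(c["dist_coeffs"],float);T=np.array(c["T"])
    p=cv2.undistortPoints(np.array(uv,float).reshape(-1,1,2),K,D).reshape(-1,2)
    v=np.c_[p,np.ones(len(p))]@T[:3,:3].T
    return T[:3,3],v
def plane(c,uv,z):
    o,v=ray(c,uv); return o+v*((z-o[2])/v[:,2])[:,None]
def cloud(c,d):
    h,w=d.shape; uv=np.stack(np.meshgrid(np.arange(w),np.arange(h)),-1).reshape(-1,2)
    o,v=ray(c,uv); P=(o+v*d.reshape(-1,1)).reshape(h,w,3); P[d<=0]=np.nan; return P
E
python3 - <<'E'
from h import *
t=grab('top')[0]; s=grab('side')[0]
cv2.imwrite('pics/a.png',cv2.cvtColor(cv2.resize(t,(800,600)),cv2.COLOR_RGB2BGR))
cv2.imwrite('pics/b.png',cv2.cvtColor(s,cv2.COLOR_RGB2BGR))
for n in('top','side'):
    c=load(n)[2]; print(n,np.round(c['T'],3).tolist(),np.round(c['camera_matrix'],1).tolist())
s=r.sense();print({k:np.round(v,3).tolist() for k,v in s.items()})
E
```

```text
top [[0.108, -0.968, 0.225, 385.968], [-0.994, -0.104, 0.03, 55.408], [-0.006, -0.227, -0.974, 1050.159], [0.0, 0.0, 0.0, 1.0]] [[387.3, 0.0, 257.3], [0.0, 387.3, 191.4], [0.0, 0.0, 1.0]]
side [[-0.993, -0.075, 0.09, 525.903], [-0.115, 0.751, -0.651, 618.479], [-0.019, -0.657, -0.754, 728.97], [0.0, 0.0, 0.0, 1.0]] [[428.2, 0.0, 246.8], [0.0, 428.2, 193.5], [0.0, 0.0, 1.0]]
{'t': 0.1, 'joint_pos': [1.153, 0.435, 0.025, 1.574, -0.012, 1.134, -0.075], 'joint_vel': [0.001, -0.001, 0.001, -0.005, 0.002, 0.001, -0.001], 'joint_efforts': [0.004, -66.913, 0.988, -31.515, -0.061, 0.037, 0.0], 'tcp_pos': [193.322, -593.885, 237.035], 'ee_rot': [-0.001, 0.988, 0.157, -0.0], 'wrist_force': [-0.784, 0.456, -1.033], 'torque': [-0.024, 0.016, 0.023], 'opening': 91.736}
```

View pics/a.png

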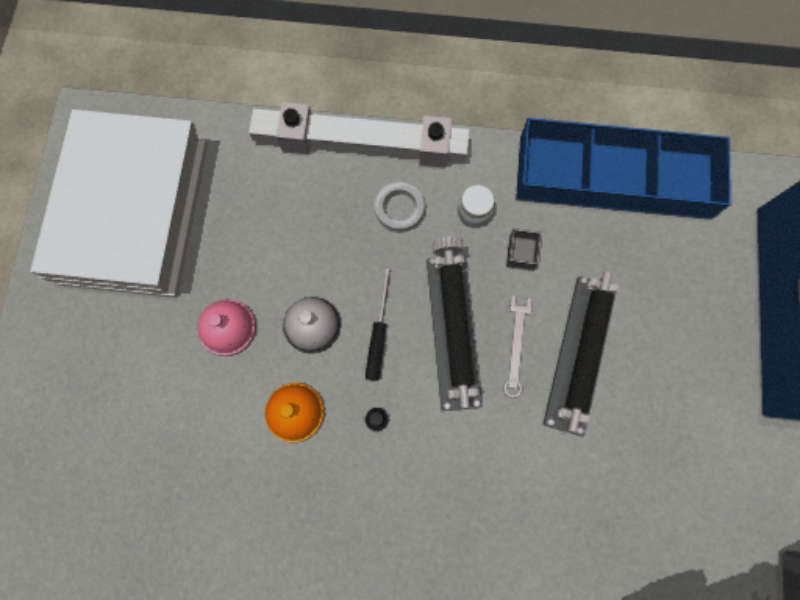

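View pics/b.png

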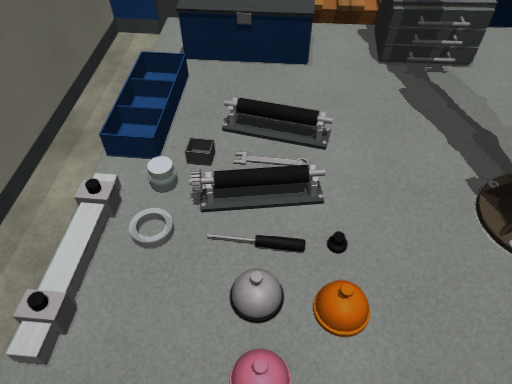

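The top view (800x600) shows three bell shapes: steel (311,323), pink (226,326) and orange (295,412). The steel one fits. There are two rollers: the one at (455,325) has a toothed gear at (448,245), and the one at (592,350) has none. I'll confirm this in a crop and measure.

```bash
python3 - <<'E'
from h import *
t,dt,ct=load('top'); s,ds,cs=load('side')
a=cv2.resize(t[140:270,160:320],(640,520),interpolation=cv2.INTER_CUBIC)
cv2.imwrite('pics/c.png',cv2.cvtColor(a,cv2.COLOR_RGB2BGR))
P=cloud(ct,dt)
def roller(c,im,d,box,P):
    x0,x1,y0,y1=box; m=np.zeros(im.shape[:2],np.uint8)
    m[y0:y1,x0:x1]=((im[y0:y1,x0:x1].max(2)<50)&(P[y0:y1,x0:x1,2]>50))*255
    m=cv2.morphologyEx(m,cv2.MORPH_OPEN,np.ones((5,5)))
    n,l,st,ce=cv2.connectedComponentsWithStats(m); i=1+np.argmax(st[1:,4])
    rr=cv2.minAreaRect(np.argwhere(l==i)[:,::-1].astype(np.float32)); b=cv2.boxPoints(rr)
    e=[np.linalg.norm(b[k]-b[(k+1)%4]) for k in range(4)]
    k=0 if e[0]<e[1] else 1
    A=(b[k]+b[(k+1)%4])/2;B=(b[(k+2)%4]+b[(k+3)%4])/2
    W=plane(c,[A,B],64); print('roller px',rr,'ends',W.round(1).tolist(),'mid',W.mean(0).round(1),'len',np.linalg.norm(W[0]-W[1]).round(1),'yaw',np.arctan2(*(W[0]-W[1])[[1,0]]).round(3))
    Q=P[l==i];print(' cloud z', np.nanpercentile(Q[:,2],[5,50,95]).round(1))
roller(ct,t,dt,(270,315,150,265),P); roller(ct,t,dt,(340,400,165,285),P)
Ps=cloud(cs,ds); roller(cs,s,ds,(190,330,155,215),Ps)
for nm,PP,im in(('top',P,t),('side',Ps,s)):
    m=(PP[...,2]>66)&(PP[...,2]<85)
    n,l,st,ce=cv2.connectedComponentsWithStats(m.astype(np.uint8))
    for i in range(1,n):
        if 4<st[i,4]<2500:
            q=np.nanmean(PP[l==i],0); print(nm,'blob',ce[i].round(1),st[i,4],q.round(1),im[l==i].mean(0).round(),'at78',plane(load(nm)[2],[ce[i]],78).round(1))
E
```

```text
roller px ((291.89019775390625, 208.01220703125), (75.75602722167969, 14.5769624710083), 83.6598129272461) ends [[679.0, 11.7, 64.0], [483.9, -27.2, 64.0]] mid [581.4  -7.8  64. ] len 198.9 yaw 0.197
 cloud z [68.8 79.1 83.8]
roller px ((377.2764892578125, 223.50588989257812), (14.85973834991455, 77.44418334960938), 12.52880859375) ends [[664.6, -247.2, 64.0], [464.5, -211.8, 64.0]] mid [ 564.5 -229.5   64. ] len 203.2 yaw -0.175
 cloud z [66.8 79.3 83.5]
roller px ((261.0958557128906, 176.38995361328125), (17.510129928588867, 94.3276596069336), 86.05481719970703) ends [[481.3, -25.6, 64.0], [678.9, 12.9, 64.0]] mid [580.1  -6.3  64. ] len 201.3 yaw -2.949
 cloud z [59.3 77.8 83.8]
top blob [186.   74.3] 89 [921.3 318.1  77.8] [36. 35. 35.] at78 [[921.2 318.   78. ]]
top blob [368.9  88.9] 237 [ 935.5 -191.    68.7] [ 38.  67. 104.] at78 [[ 929.9 -188.4   78. ]]
top blob [112.4 132.9] 245 [730.8 488.4  78.2] [73. 70. 67.] at78 [[729.1 488.4  78. ]]
top blob [278.7  83.1] 91 [921.4  59.5  77.7] [40. 39. 39.] at78 [[921.3  59.5  78. ]]
top blob [457.9  93. ] 96 [ 949.  -435.2   68.4] [
[... 2845 characters left out ...]
] 1706 [588.2   3.4  76.8] [41. 41. 40.] at78 [[588.4   4.6  78. ]]
side blob [314.6 178.1] 27 [468.   -7.3  69.4] [154. 154. 153.] at78 [[468.8   0.9  78. ]]
side blob [ 92.6 185.2] 163 [922.1  65.   77.1] [16. 17. 17.] at78 [[921.5  65.9  78. ]]
side blob [208.1 185.5] 22 [687.1  35.5  69.6] [163. 163. 162.] at78 [[685.   42.9  78. ]]
side blob [255.9 276.6] 125 [566.1 243.8  78.3] [145. 141. 142.] at78 [[566.1 243.7  78. ]]
side blob [346.6 289.8] 142 [412.9 251.8  77.7] [164.  89.  11.] at78 [[413. 252.  78.]]
side blob [ 36.9 300.4] 284 [921.6 323.3  77.7] [20. 19. 20.] at78 [[921.4 323.5  78. ]]
side blob [259.7 365.8] 189 [545.4 391.3  78.1] [169. 107. 130.] at78 [[545.4 391.3  78. ]]
```

View pics/c.png

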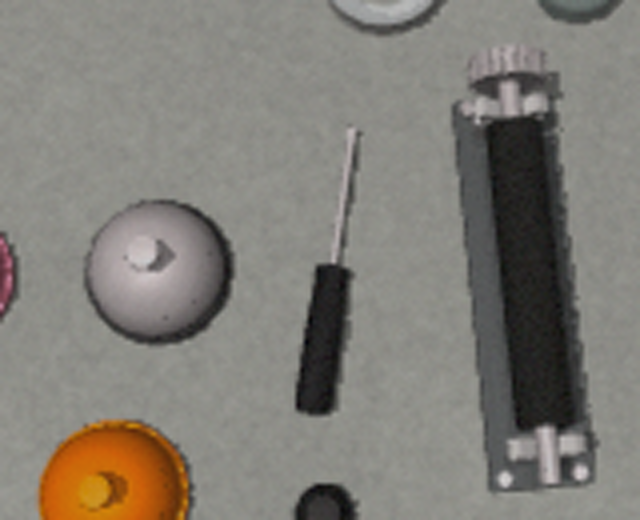

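The crop confirms the steel bell, with its plunger at (148,250), and the geared roller, with teeth at (508,62). I measured the plunger at about (565,241), and the roller's mid-rubber at about (581,-7) with yaw 0.195. Now I'll move above the bell with the gripper closing.

>>> {"method": "move_arm", "body": {
  "plan": [
    [1, 0.012, -0.014, 0, 0, 0, 0],
    [1, 0.0245, -0.027, 0, 0, 0, 0],
    [1, 0.0245, -0.027, 0, 0, 0, 0],
    [1, 0.0245, -0.027, 0, 0, 0, 0],
    [1, 0.0245, -0.027, 0, 0, 0, 0],
    [1, 0.0245, -0.027, 0, 0, 0, 0],
    [1, 0.0245, -0.027, 0, 0, 0, 0],
    [1, 0.0245, -0.027, 0, 0, 0, 0],
    [1, 0.0245, -0.027, 0, 0, 0, 0],
    [1, 0.0245, -0.027, 0, 0, 0, 0],
    [1, 0.0245, -0.027, 0, 0, 0, 0],
    [1, 0.0245, -0.027, 0, 0, 0, 0],
    [1, 0.0245, -0.027, 0, 0, 0, 0],
    [1, 0.0245, -0.027, 0, 0, 0, 0],
    [1, 0.0245, -0.027, 0, 0, 0, 0],
    [1, 0.0245, -0.027, 0, 0, 0, 0],
    [1, 0.0245, -0.027, 0, 0, 0, 0],
    [1, 0.0245, -0.027, 0, 0, 0, 0],
    [1, 0.0245, -0.027, 0, 0, 0, 0],
    [1, 0.0245, -0.027, 0, 0, 0, 0]
  ],
  "grip_force": 20
}}

```text
t: 1.77
tcp_pos: [484.6, 56.2, 237.6]
ee_rot: [0.0, 0.988, 0.157, -0.0]
wrist_force: [-0.1, -0.2, -0.1]
opening: 0.2
```

>>> {"method": "move_arm", "body": {
  "plan": [
    [1, 0.0223, -0.0251, 0, 0, 0, 0],
    [1, 0.0223, -0.0251, 0, 0, 0, 0],
    [1, 0.0223, -0.0251, 0, 0, 0, 0],
    [1, 0.0223, -0.0251, 0, 0, 0, 0],
    [1, 0.0223, -0.0251, 0, 0, 0, 0],
    [1, 0.0223, -0.0251, 0, 0, 0, 0],
    [1, 0, 0, 0.03, 0, 0, 0],
    [1, 0, 0, 0.03, 0, 0, 0],
    [1, 0, 0, 0.03, 0, 0, 0],
    [1, 0, 0, 0.02, 0, 0, 0],
    [1, 0, 0, 0, 0, 0, 0],
    [1, 0, 0, 0, 0, 0, 0]
  ]
}}

```text
t: 2.77
tcp_pos: [564.3, 238.8, 126.9]
ee_rot: [0.0, 0.988, 0.157, -0.001]
wrist_force: [-0.1, 0.5, 0.2]
opening: 0.6
```

```bash
python3 - <<'E'
from h import *
i,d,c=grab('wrist'); s,ds,cs=grab('side')
cv2.imwrite('pics/d.png',cv2.cvtColor(np.hstack([i,s])[:, :],cv2.COLOR_RGB2BGR)[:,:])
im=cv2.imread('pics/d.png'); cv2.imwrite('pics/d.png',cv2.resize(im,(800,300)))
P=cloud(c,d); m=(P[...,2]>70)&(P[...,2]<84)
n,l,st,ce=cv2.connectedComponentsWithStats(m.astype(np.uint8))
for k in range(1,n):
    if st[k,4]>50: print(ce[k].round(1),st[k].tolist(),np.nanmean(P[l==k],0).round(1),i[l==k].mean(0).round())
print(r.sense()['tcp_pos'])
E
```

```text
[ 32.8 176.5] [14, 161, 40, 32, 981] [546.2 387.9  76.5] [226. 163. 196.]
[252.7 212. ] [238, 197, 31, 31, 735] [567.1 241.9  76.9] [128. 120. 124.]
[565.76338907 239.77894996 129.20251782]
```

View pics/d.png

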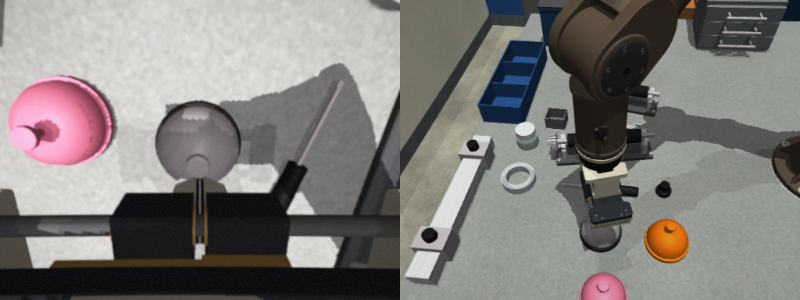

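The wrist view (left) shows the steel plunger at (198,165), just ahead of the closed fingers. It measures (567,242), which agrees with the first estimate to about 2 mm. Next I'll come down to it.

>>> {"method": "move_arm", "body": {
  "plan": [
    [1, 0.0015, -0.0015, 0.012, 0, 0, 0],
    [1, 0, 0, 0.012, 0, 0, 0],
    [1, 0, 0, 0.01, 0, 0, 0],
    [1, 0, 0, 0.003, 0, 0, 0],
    [1, 0, 0, 0.003, 0, 0, 0],
    [1, 0, 0, 0.002, 0, 0, 0],
    [1, 0, 0, 0, 0, 0, 0],
    [1, 0, 0, 0, 0, 0, 0]
  ]
}}

```text
t: 3.53
tcp_pos: [565.9, 241.0, 85.9]
ee_rot: [0.0, 0.988, 0.157, -0.0]
wrist_force: [-2.1, -2.1, 1.6]
opening: 0.6
```

>>> {"method": "move_arm", "body": {
  "plan": [
    [1, 0, 0, 0.002, 0, 0, 0],
    [1, 0, 0, 0.002, 0, 0, 0],
    [1, 0, 0, 0.001, 0, 0, 0],
    [1, 0, 0, 0.001, 0, 0, 0],
    [1, 0, 0, 0, 0, 0, 0],
    [1, 0, 0, 0, 0, 0, 0]
  ]
}}

```text
t: 4.03
tcp_pos: [566.4, 241.3, 81.2]
ee_rot: [0.0, 0.988, 0.157, 0.001]
wrist_force: [-4.8, -3.3, 16.0]
opening: 0.8
```

>>> {"method": "move_arm", "body": {
  "plan": [
    [1, 0, 0, 0.001, 0, 0, 0],
    [1, 0, 0, 0, 0, 0, 0],
    [1, 0, 0, 0, 0, 0, 0]
  ]
}}

```text
t: 4.28
tcp_pos: [566.3, 241.3, 81.0]
ee_rot: [0.0, 0.988, 0.157, 0.001]
wrist_force: [-8.3, -4.4, 24.7]
opening: 0.5
```

The plunger is at its stop: the force rises from 16 to 25 N while the position holds at 81 mm. Now I'll release it and move over the balance point, opening the gripper.

>>> {"method": "move_arm", "body": {
  "plan": [
    [1, 0, 0, -0.004, 0, 0, 0],
    [1, 0, 0, -0.01, 0, 0, 0],
    [1, 0, 0, -0.02, 0, 0, 0],
    [1, 0, 0, -0.03, 0, 0, 0],
    [1, 0, 0, -0.03, 0, 0, 0],
    [1, 0, 0, -0.025, 0, 0, 0],
    [0, -0.0031, 0.0306, 0, 0, 0, 0],
    [0, -0.0031, 0.0306, 0, 0, 0, 0],
    [0, -0.0031, 0.0306, 0, 0, 0, 0],
    [0, -0.0031, 0.0306, 0, 0, 0, 0],
    [0, -0.0031, 0.0306, 0, 0, 0, 0],
    [0, -0.0031, 0.0306, 0, 0, 0, 0],
    [0, -0.0031, 0.0306, 0, 0, 0, 0],
    [0, -0.0031, 0.0306, 0, 0, 0, 0],
    [0, 0, 0, 0, 0, 0, 0.06],
    [0, 0, 0, 0, 0, 0, 0.06],
    [0, 0, 0, 0, 0, 0, 0],
    [0, 0, 0, 0, 0, 0, 0]
  ]
}}

```text
t: 5.78
tcp_pos: [618.3, 1.0, 197.9]
ee_rot: [-0.0, 0.995, 0.098, 0.0]
wrist_force: [-0.4, -0.1, 0.2]
opening: 75.8
```

```bash
cat > meas.py <<'E'
from h import *
import sys
s0=r.sense()
i,d,c=grab('wrist'); s,ds,cs=grab('side')
im=cv2.cvtColor(np.hstack([i,s]),cv2.COLOR_RGB2BGR); cv2.imwrite('pics/'+sys.argv[1],cv2.resize(im,(800,300)))
P=cloud(cs,ds); m=(P[...,2]>66)&(P[...,2]<85)&(np.hypot(P[...,0]-566,P[...,1]-242)<30)
print('plunger top z',np.nanpercentile(P[m][:,2],[50,95]).round(1) if m.any() else None)
P=cloud(c,d); m=((i.max(2)<75)&(P[...,2]>60)&(P[...,2]<88)).astype(np.uint8)*255
m=cv2.morphologyEx(m,cv2.MORPH_OPEN,np.ones((5,5)))
n,l,st,ce=cv2.connectedComponentsWithStats(m)
for k in range(1,n):
    if st[k,4]>800:
        rr=cv2.minAreaRect(np.argwhere(l==k)[:,::-1].astype(np.float32)); b=cv2.boxPoints(rr)
        Q=P[l==k]; Q=Q[Q[:,2]>78]
        v=cv2.fitLine(Q[:,:2].astype(np.float32),cv2.DIST_L2,0,.01,.01).ravel()
        print(ce[k].round(),st[k,4],'px box',np.round(b).tolist(),'ridge pt',v[2:].round(1),'yaw',np.arctan(v[1]/v[0]).round(3),'y at x=618:',(v[3]+v[1]/v[0]*(618-v[2])).round(1),'x range',Q[:,0].min().round(1),Q[:,0].max().round(1))
print({k:np.round(v,3).tolist() for k,v in s0.items() if k in('t','tcp_pos','ee_rot','wrist_force','opening')})
E
python3 meas.py e.png
```

```text
plunger top z [78.2 80.2]
[256. 193.] 6033 px box [[236.0, 117.0], [277.0, 117.0], [277.0, 273.0], [236.0, 273.0]] ridge pt [611.   -1.1] yaw 0.193 y at x=618: 0.3 x range 527.8 681.4
[491. 223.] 2170 px box [[458.0, 245.0], [500.0, 179.0], [536.0, 203.0], [494.0, 268.0]] ridge pt [ 618.2 -232.2] yaw -0.143 y at x=618: -232.2 x range 594.0 647.3
{'t': 5.783, 'tcp_pos': [618.311, 1.012, 197.89], 'ee_rot': [-0.0, 0.995, 0.098, 0.0], 'wrist_force': [-0.422, -0.08, 0.222], 'opening': 75.819}
```

View pics/e.png

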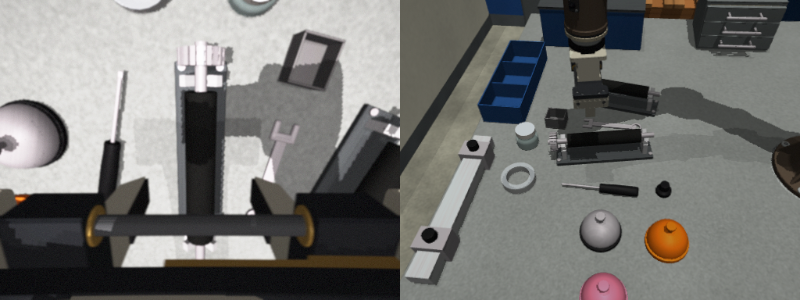

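The wrist view shows the geared roller centred between the open jaws, with rubber at (200,165) and the gear at (202,55). The bell plunger is back up at 78 mm. The roller is aligned (yaw 0.193 against the tool's 0.196), so I'll descend and grip at 40 N.

>>> {"method": "move_arm", "body": {
  "plan": [
    [0, 0.001, 0, 0.02, 0, 0, 0],
    [0, 0, 0, 0.03, 0, 0, 0],
    [0, 0, 0, 0.03, 0, 0, 0],
    [0, 0, 0, 0.03, 0, 0, 0],
    [0, 0, 0, 0.016, 0, 0, 0],
    [0, 0, 0, 0.01, 0, 0, 0],
    [0, 0, 0, 0.006, 0, 0, 0],
    [0, 0, 0, 0, 0, 0, 0],
    [1, 0, 0, 0, 0, 0, 0],
    [1, 0, 0, 0, 0, 0, 0],
    [1, 0, 0, 0, 0, 0, 0],
    [1, 0, 0, 0, 0, 0, 0],
    [1, 0, 0, 0, 0, 0, 0],
    [1, 0, 0, 0, 0, 0, 0],
    [1, 0, 0, 0, 0, 0, 0],
    [1, 0, 0, 0, 0, 0, 0]
  ],
  "grip_force": 40
}}

```text
t: 7.22
tcp_pos: [619.2, 0.9, 55.8]
ee_rot: [0.0, 0.995, 0.097, 0.0]
wrist_force: [-1.2, 1.2, 0.6]
opening: 43.1
```

>>> {"method": "move_arm", "body": {
  "plan": [
    [1, 0, 0, 0, 0, 0, 0],
    [1, 0, 0, 0, 0, 0, 0],
    [1, 0, 0, 0, 0, 0, 0],
    [1, 0, 0, 0, 0, 0, 0],
    [1, 0, 0, 0, 0, 0, 0],
    [1, 0, 0, 0, 0, 0, 0]
  ]
}}

```text
t: 7.72
tcp_pos: [619.2, 0.3, 55.7]
ee_rot: [0.0, 0.995, 0.097, 0.0]
wrist_force: [1.3, -3.4, -0.0]
opening: 37.3
```

Gripped at 37.3 mm on the rubber. I'll lift slowly at first, then check.

>>> {"method": "move_arm", "body": {
  "plan": [
    [1, 0, 0, -0.003, 0, 0, 0],
    [1, 0, 0, -0.005, 0, 0, 0],
    [1, 0, 0, -0.006, 0, 0, 0],
    [1, 0, 0, -0.006, 0, 0, 0],
    [1, 0, 0, -0.005, 0, 0, 0],
    [1, 0, 0, -0.003, 0, 0, 0],
    [1, 0, 0, 0, 0, 0, 0],
    [1, 0, 0, 0, 0, 0, 0],
    [1, 0, 0, 0, 0, 0, 0]
  ]
}}

```text
t: 8.47
tcp_pos: [618.9, 0.8, 83.5]
ee_rot: [0.0, 0.995, 0.097, -0.0]
wrist_force: [0.4, 1.1, -7.9]
opening: 36.9
```

```bash
cat > lev.py <<'E'
from h import *
import sys
s0=r.sense(); z0=float(sys.argv[1])
for n in('side','top'):
    i,d,c=grab(n); P=cloud(c,d); M=np.array(s0['tcp_pos'])
    a=np.array([np.cos(.195),np.sin(.195),0]); b=np.array([-a[1],a[0],0])
    R=P-M; u=R@a; v=R@b
    m=(abs(v)<24)&(abs(P[...,2]-z0)<50)&(u>-145)&(u<118)&(i.max(2)<80)&(abs(u)>30)
    Q=np.c_[u[m],P[m][:,2]]
    # top ridge per slice
    bins=np.arange(-140,70,10); pts=[]
    for k in bins:
        q=Q[(Q[:,0]>=k)&(Q[:,0]<k+10)]
        if len(q)>4: pts.append((k+5,np.percentile(q[:,1],90)))
    pts=np.array(pts); f=np.polyfit(pts[:,0],pts[:,1],1) if len(pts)>2 else None
    print(n,'slope',f,'pts',pts.round(0).tolist())
    cv2.imwrite('pics/%s_%s'%(n,sys.argv[2]),cv2.cvtColor(i,cv2.COLOR_RGB2BGR))
print({k:np.round(v,3).tolist() for k,v in s0.items() if k in('t','tcp_pos','ee_rot','wrist_force','torque','opening')})
E
python3 lev.py 92 f.png
```

```text
side slope [-3.90143273e-03  1.10376020e+02] pts [[-135.0, 110.0], [-125.0, 111.0], [-115.0, 111.0], [-105.0, 111.0], [-95.0, 111.0], [-85.0, 111.0], [-75.0, 110.0], [-65.0, 111.0], [-55.0, 110.0], [-45.0, 111.0], [35.0, 111.0], [45.0, 110.0], [55.0, 111.0], [65.0, 109.0]]
top slope [-4.57672541e-03  1.09861653e+02] pts [[-135.0, 111.0], [-125.0, 111.0], [-115.0, 110.0], [-105.0, 109.0], [-95.0, 110.0], [-85.0, 110.0], [-75.0, 111.0], [-65.0, 111.0], [-55.0, 110.0], [-45.0, 110.0], [-35.0, 110.0]]
{'t': 8.467, 'tcp_pos': [618.942, 0.776, 83.531], 'ee_rot': [0.0, 0.995, 0.097, -0.0], 'wrist_force': [0.398, 1.142, -7.894], 'torque': [-0.009, -0.025, 0.002], 'opening': 36.893}
```

Level: slope -0.004, weight about 7 N, ridge at 111 mm. Now I'll lift another 110 mm (138 mm in total).

>>> {"method": "move_arm", "body": {
  "plan": [
    [1, 0, 0, -0.004, 0, 0, 0],
    [1, 0, 0, -0.008, 0, 0, 0],
    [1, 0, 0, -0.012, 0, 0, 0],
    [1, 0, 0, -0.012, 0, 0, 0],
    [1, 0, 0, -0.012, 0, 0, 0],
    [1, 0, 0, -0.012, 0, 0, 0],
    [1, 0, 0, -0.012, 0, 0, 0],
    [1, 0, 0, -0.012, 0, 0, 0],
    [1, 0, 0, -0.012, 0, 0, 0],
    [1, 0, 0, -0.008, 0, 0, 0],
    [1, 0, 0, -0.004, 0, 0, 0],
    [1, 0, 0, -0.002, 0, 0, 0],
    [1, 0, 0, 0, 0, 0, 0],
    [1, 0, 0, 0, 0, 0, 0],
    [1, 0, 0, 0, 0, 0, 0],
    [1, 0, 0, 0, 0, 0, 0],
    [1, 0, 0, 0, 0, 0, 0],
    [1, 0, 0, 0, 0, 0, 0]
  ]
}}

```text
t: 10.07
tcp_pos: [619.0, 0.9, 193.4]
ee_rot: [-0.0, 0.995, 0.097, -0.0]
wrist_force: [-0.7, 0.1, -7.4]
opening: 37.4
```

```bash
python3 lev.py 202 g.png
```

```text
side slope [-2.08027741e-03  2.20043797e+02] pts [[-135.0, 220.0], [-125.0, 220.0], [-115.0, 220.0], [-105.0, 220.0], [-95.0, 220.0], [-85.0, 220.0], [-75.0, 220.0], [-65.0, 220.0], [-55.0, 220.0], [-45.0, 220.0], [35.0, 220.0], [45.0, 220.0], [55.0, 220.0], [65.0, 220.0]]
top slope [4.93369032e-03 2.20730347e+02] pts [[-135.0, 220.0], [-125.0, 220.0], [-115.0, 220.0], [-105.0, 220.0], [-95.0, 221.0], [-85.0, 220.0], [-75.0, 221.0], [-65.0, 221.0], [-55.0, 220.0], [-45.0, 220.0], [-35.0, 221.0]]
{'t': 10.067, 'tcp_pos': [619.046, 0.864, 193.402], 'ee_rot': [-0.0, 0.995, 0.097, -0.0], 'wrist_force': [-0.729, 0.113, -7.435], 'torque': [0.025, 0.018, -0.04], 'opening': 37.436}
```

View pics/side_g.png

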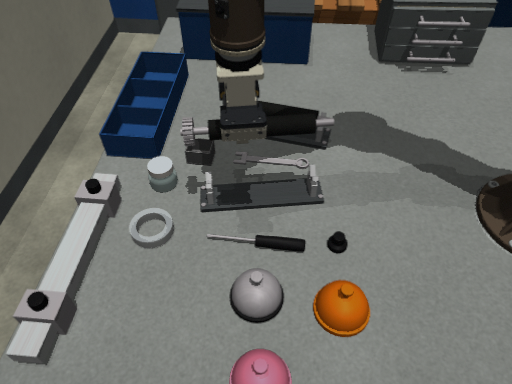

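The side picture shows the geared roller held level above its empty cradle, with the gear at (188,130) and the cradle at (262,190). The bell and the other things are where they were. Handing in.

```bash
python3 -c "
from rig import r
print(r.sign_off())"
```

```text
the job is handed in; nothing more can be done
None
```

The job is done and handed in at about 10 s of the 51 s allowed: I rang the bell first, then lifted the geared roller and am still holding it up level.

- **Bell:** I pressed the steel bell's plunger to its stop. The tool held at 81 mm while the force rose from 16 to 25 N. A later picture put the plunger top back at 78 mm, its rest height.
- **Roller:** I gripped it at its balance point with 40 N and raised it about 138 mm. In the last check the top of the rubber was at 220 mm along its whole length, a slope under 0.005. The load read a steady 7.4 N, and the jaws stood at 37.4 mm.
- **Other things:** In the last side picture the bells, tools and small parts were where they started, with no sign of contact. The plain roller, partly hidden behind the lifted one, also looked undisturbed in its cradle.

No check failed. The cameras disagreed by only about 2 mm on the plunger's position, which did not matter for the press.

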